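Make up two toy gift kits

TASK

Make up the two gift kits from the stock on the table. In the blue tray, put the red yo-yo in the cork-lined bay and the wooden stamp in the green bay; in the yellow tray, put the orange spinning top in the cork-lined bay and the red block in the green bay. Stand each upright in the middle of its bay, as it stands now, let go of it, and leave the bell and the peg tower where they are.

Things in the scene. Friction and masses are not known exactly. Their poses are not given: they have to be found in the camera images.
- yoyo: red wooden yo-yo lying flat, a round of 56 mm diameter and 36 mm high, made of two discs of equal thickness with a groove between them at 18 mm. Origin: centre of its underside, z up. Grasp across the rim. 55 g.
- stamp: wooden shop stamp standing upright, 66 mm high: dark red and brown foot 24 (x) by 36 mm (y) and 22 mm high, above it a round turned handle 24 mm across at its widest. Origin: centre of its underside, z up. Grasp the handle (22 to 66 mm up). 40 g.
- top: orange wooden spinning top standing upright on its flat base, 57 mm high: round body 60 mm across up to 24 mm, then a stem of 12 mm diameter from 24 to 57 mm. Origin: centre of its underside, z up. Grasp the stem. 22 g.
- block: red lacquered wooden block, a cube of 35 mm. Origin: centre of its underside, x and y square to its sides, z up. 29 g.
- blue_tray: kit tray fixed to the table, blue rim, 190 (x) by 88 mm (y), walls 12 mm high, bay floors 4 mm above the table. Origin: centre of its underside; z up; +x end is farther from the robot (yaw within 0.1 rad of 0). Two bays, each 88 (x) by 78 mm (y), with a 10 mm high divider between: cork-lined (tan) bay centred at x = +46 mm, green bay at x = -46 mm, both at y = 0.
- yellow_tray: kit tray fixed to the table, yellow rim, 190 (x) by 88 mm (y), walls 12 mm high, bay floors 4 mm above the table. Origin: centre of its underside; z up; +x end is farther from the robot (yaw within 0.1 rad of 0). Two bays, each 88 (x) by 78 mm (y), with a 10 mm high divider between: green bay centred at x = +46 mm, cork-lined (tan) bay at x = -46 mm, both at y = 0.
- bell: bystander: silver counter call bell on a black foot, 77 mm across, 58 mm high; loose. Origin: centre of its underside.
- tower: bystander: peg tower with three coloured rings, 72 mm across, 110 mm high; loose. Origin: centre of its underside.

How it is judged:
At the end, for the whole second after the job is handed in: Blue tray: yo-yo in cork bay, stamp in green. Yellow tray: top in cork, block in green. Each within 15 mm of its bay's centre in tray x and in y, underside 1 to 8 mm above the tray's, upright within 0.1 rad, at rest. Bell and peg tower within 25 mm of where they began (x of yoyo in the frame of blue_tray between 0.031 and 0.061 m and y of yoyo in the frame of blue_tray between -0.015 and 0.015 m and z of yoyo in the frame of blue_tray between 0.001 and 0.008 m and angle between each of yoyo, stamp, top, block's own z axis and vertical below 0.1 rad and linear speed of each of yoyo, stamp, top, block below 0.02 m/s and angular speed of each of yoyo, stamp, top, block below 0.3 rad/s and x of stamp in the frame of blue_tray between -0.061 and -0.031 m and y of stamp in the frame of blue_tray between -0.015 and 0.015 m and z of stamp in the frame of blue_tray between 0.001 and 0.008 m and x of top in the frame of yellow_tray between -0.061 and -0.031 m and y of top in the frame of yellow_tray between -0.015 and 0.015 m and z of top in the frame of yellow_tray between 0.001 and 0.008 m and x of block in the frame of yellow_tray between 0.031 and 0.061 m and y of block in the frame of yellow_tray between -0.015 and 0.015 m and z of block in the frame of yellow_tray between 0.001 and 0.008 m and distance of each of bell, tower from where it was at the start of the episode below 0.025 m); the robot touches nothing.
It fails at once if the call bell is pushed more than 25 mm from its place (distance of bell from where it was at the start of the episode above 0.025 m).
It fails at once if the peg tower is pushed more than 25 mm from its place (distance of tower from where it was at the start of the episode above 0.025 m).
It also fails if it takes over 90 s, if anything falls off the work surface, if the arm or the gripper's body presses on something with over 40 N, if the wrist force passes 120 N, or if a joint passes its speed limit or range.

ROBOT

A 7-joint arm with a two-finger parallel gripper is mounted at the origin on the work surface; the furniture and walls round the work are solid. World frame = base frame: x ahead of the robot, y to its left, z up, the work surface at z = 0. Lengths are in m, angles in rad, forces in N, time in s.
With the tool pointing down it reaches from about 0.35 to 0.9 m from the base axis. Payload 8.1 kg.
Tool frame: the origin (TCP) lies on the front face of the gripper's body, between the roots of the fingers; the fingertips stand 66 mm ahead of it and the grasp point (between the pads) lies 47 mm ahead of it (arm.finger_overhang is the distance from the TCP to the fingertips, in m); z points along the fingers, y is the line along which they close (so a half turn about z gives the same grasp; the last joint's range is limited). The gripper opens to 92 mm and grips with 3 to 60 N. Pads are 19 mm wide; open, the fingers measure 130 mm over their backs; the gripper's body (75 mm by 190 mm) begins 47 mm behind the grasp point.
Start: joints at [1.063, 0.434, 0.025, 1.573, -0.012, 1.134, -0.075], TCP at [0.246, -0.575, 0.292] pointing down, gripper open.
Joint ranges: [-2.62, 2.62], [-0.44, 2.09], [-1.27, 1.32], [0.08, 2.57], [-1.32, 4.46], [0.12, 2], [-2.74, 2.74]. Speed limits (rad/s): [2.22, 2.22, 3.01, 3.01, 3.14, 3.14, 3.14].

INTERFACE

Orientations are given as a rotation vector (axis times angle).
In Python, from cell import readout, cams, workorder, spotter, arm gives the robot as it stands.
- The arm moves only by the shell command python3 -m creep 'ROWS' [FORCE]. ROWS is a JSON list of rows, 1 to 10 of them, each an object with the fields sx, sy, sz (the shift in shares of the most that a row can go, 1 being 50 mm), twist (a turn about the tool's z in parts of the range, where 1.0 means 4 rad), finger_gap (the opening from 0.0 (shut) to 1.0 (fully open)); a field left out counts as zero (the opening has to be given); each row shifts and turns the commanded pose from where the row before left it, along the tool's axes as they then stand; what a row does not reach is not made up. A row lasts 1/10 s, in which the tool goes at most 0.05 m and 0.15 rad, less where a joint would pass 70% of its speed; a pose out of reach is approached as far as the arm can. The fingers move at their own pace and stop on an object; FORCE is the grip in N (left out, the last holds). Time passes only in rows, so rows that do not move let the fingers close. It prints the time, the measured TCP pose, the force, the opening and the grip force at its end. Input that does not fit is refused with a message, and nothing moves.
- readout.observe(): the state, without advancing time (a new reading comes with each control period).
- cams.get_image(name): name is "scene" or "top" or "wrist"; returns a dict with "image" (384x512x3 uint8, blue, green, red), "fx", "fy", "cx", "cy" (pixels), "cam_to_world" (4x4, takes a point from camera to world coordinates); the wrist camera has in their place "mount" (4x4, takes a point from camera to tool coordinates, whose origin is the TCP and whose axes are the flange's). Camera axes: x right, y down, z forward; pixel columns grow to the right and rows downward; lengths in m; the calibration is good to about 2 mm. A picture is of the moment at which its call begins: read the wrist's pose just before it. There is no depth.
- workorder.sign_off(): hands the job in; it is judged then, once.
Trained networks look in a picture, given as the dict that the camera call returned (one of the last four; its "shot" number tells which), for a name from the list of things; names that differ only in an ending like _2 or _b are one class to them, and where a whole thing is asked for, a point or a joint stands for the part that bears it (a point fixed in the world has none). Each returns a list of dicts, best first, with "score" (0 to 1); they miss things now and then, are a little off and sometimes report something else, mostly with a low value. They report only what shows in the picture. A call takes as long as a camera call.
- spotter.boxes_of(picture, name): "centre" ([x, y, z] in m, in the coordinates of the camera as it stood for that picture, good to about 4 mm: the middle of the surface that is visible of it).
The state is a dict: "clock": time; "joints": joint angles; "dq": joint speeds; "joint_efforts": joint torques, N m; "position": TCP position; "ee_rot": TCP orientation; "force": force on the tool from outside, world axes, zero at the start; "ft_torque": the same for the moment, N m; "width": opening from 0.0 (shut) to 1.0 (fully open); "gripper_force": force on a finger pad.
Only numpy, scipy, OpenCV 4.12 (cv2) and the standard library are available. Lean on these libraries where they do the work, as an engineer would, in place of code of your own. Each camera call takes 0.05 s, during which the arm holds its last target. There are 200 camera calls.

## Working session

There is one attempt and no reset: what is moved stays moved. The work goes in short steps, Python scripts to look and compute and a shell command to move; the robot and the scene stay as the last step left them, time stands still between calls to the robot, and variables do not carry over. Pictures are saved under pics/ and viewed, at most 14 in all, crops included, and the job is handed in when it is done.

```bash
ls; mkdir -p pics; python3 - <<'E'
from cell import readout,cams,spotter,arm
import cv2,numpy as np
o=readout.observe();print({k:np.round(v,3).tolist() for k,v in o.items()})
for n in ["top","scene"]:
    p=cams.get_image(n);cv2.imwrite(f"pics/{n}0.png",p["image"])
    T=np.array(p["cam_to_world"]);print(n,p["fx"],p["cx"],p["cy"],T.round(3).tolist())
    for k in "yoyo stamp top block blue_tray yellow_tray bell tower".split():
        for d in spotter.boxes_of(p,k)[:2]:
            c=np.array(d["centre"]);print(k,round(d["score"],2),(T[:3,:3]@c+T[:3,3]).round(3),(c[:2]/c[2]*p["fx"]+[p["cx"],p["cy"]]).round())
print(readout.observe()["clock"])
E
```

```text
pics
{'clock': 0.0, 'joints': [1.063, 0.435, 0.025, 1.574, -0.012, 1.134, -0.075], 'dq': [-0.0, -0.0, 0.0, -0.002, -0.0, 0.001, -0.001], 'joint_efforts': [-0.0, -66.785, 0.985, -31.446, -0.061, 0.043, 0.0], 'position': [0.246, -0.574, 0.291], 'ee_rot': [-3.076, -0.631, 0.001], 'force': [-0.047, -0.283, 0.38], 'ft_torque': [-0.032, -0.008, -0.047], 'gripper_force': 0.0, 'width': 1.001}
top 449.18731341729494 254.1160450270126 193.1481350918604 [[-0.019, -0.991, 0.13, 0.408], [-1.0, 0.016, -0.021, 0.003], [0.018, -0.131, -0.991, 0.87], [0.0, 0.0, 0.0, 1.0]]
yoyo 0.84 [ 0.415 -0.202  0.035] [356. 246.]
stamp 0.48 [ 0.429 -0.086  0.059] [295. 240.]
top 0.8 [0.414 0.122 0.016] [182. 251.]
block 0.77 [0.443 0.022 0.033] [235. 234.]
block 0.47 [ 0.43  -0.085  0.059] [294. 239.]
blue_tray 0.69 [ 0.625 -0.179  0.011] [336. 140.]
bell 0.67 [0.572 0.095 0.033] [196. 166.]
tower 0.57 [0.592 0.188 0.044] [145. 155.]
scene 412.6936884738285 253.40701038563375 198.08575279226798 [[0.666, -0.476, 0.574, 0.06], [-0.746, -0.434, 0.505, -0.441], [0.008, -0.765, -0.644, 0.588], [0.0, 0.0, 0.0, 1.0]]
yoyo 0.91 [ 0.412 -0.21   0.036] [288. 292.]
stamp 0.59 [ 0.427 -0.098  0.02 ] [244. 259.]
top 0.57 [0.415 0.113 0.012] [165. 213.]
block 0.73 [ 0.428 -0.098  0.019] [245. 259.]
block 0.7 [0.436 0.01  0.028] [207. 225.]
blue_tray 0.84 [ 0.619 -0.177 -0.   ] [338. 232.]
blue_tray 0.6 [0.565 0.08  0.023] [228. 182.]
yellow_tray 0.84 [ 0.623 -0.041  0.004] [286. 200.]
bell 0.56 [0.566 0.083 0.026] [227. 181.]
tower 0.68 [0.593 0.183 0.043] [204. 152.]
0.9
```

```bash
python3 - <<'E'
import cv2
a=cv2.imread("pics/top0.png");b=cv2.imread("pics/scene0.png")
cv2.imwrite("pics/top0c.png",cv2.resize(a[70:290,110:400],None,fx=2.7,fy=2.7,interpolation=2))
cv2.imwrite("pics/scene0c.png",cv2.resize(b[100:330,120:410],None,fx=2.6,fy=2.6,interpolation=2))
E
```

```text
(no output)
```

View pics/top0c.png

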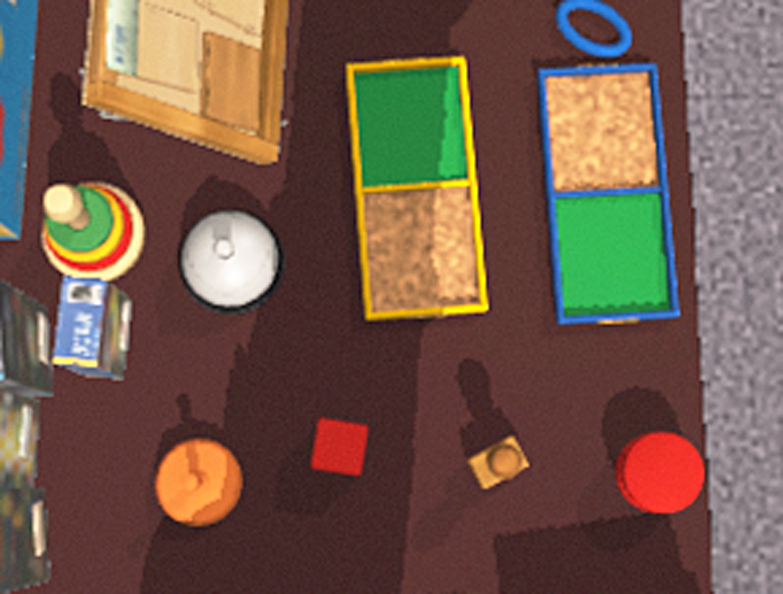

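View pics/scene0c.png

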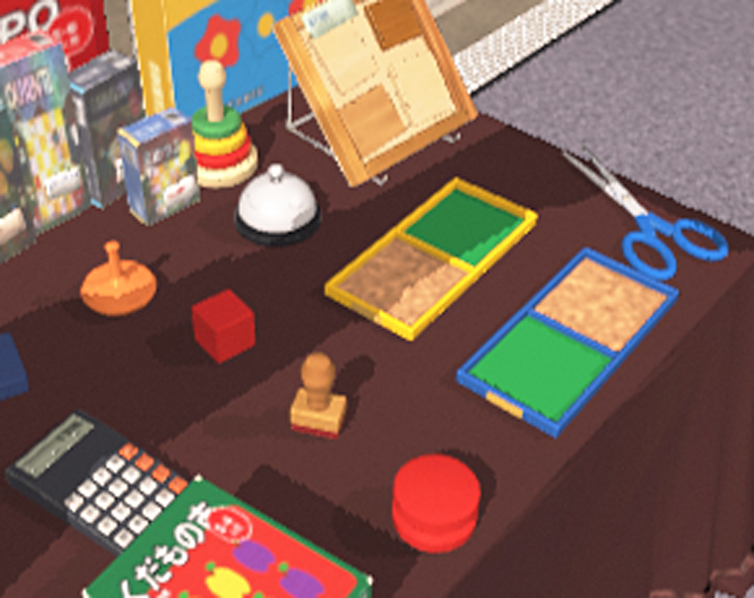

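The top view shows the blue tray on the right at crop (610,190), with the yellow tray beside it at (418,190). The row of stock runs yo-yo (660,472), stamp (500,460), block (340,447), top (199,482). The bell is at (230,260) and the tower at (92,230), with an easel behind. The scene view confirms that everything is upright.

Next I triangulate these features from both views.

```bash
cat > geo.py <<'E'
import numpy as np
from scipy.spatial.transform import Rotation as R
from cell import readout,cams
def rays(p,px):
    T=np.array(p["cam_to_world"]);px=np.atleast_2d(px).astype(float)
    d=np.c_[(px[:,0]-p["cx"])/p["fx"],(px[:,1]-p["cy"])/p["fy"],np.ones(len(px))]@T[:3,:3].T
    return T[:3,3],d/np.linalg.norm(d,axis=1)[:,None]
def tri(p,a,q,b):
    o1,d1=rays(p,a);o2,d2=rays(q,b);out=[]
    for u,v in zip(d1,d2):
        s=np.linalg.lstsq(np.c_[u,-v],o2-o1,rcond=None)[0];x,y=o1+s[0]*u,o2+s[1]*v
        out.append(np.r_[(x+y)/2,np.linalg.norm(x-y)])
    return np.array(out)
def plane(p,px,z):
    o,d=rays(p,px);return o+d*((z-o[2])/d[:,2])[:,None]
def go(grasp,closing=None):
    """tool-axis shift to bring the grasp point to `grasp` and turn (rad) to set closing-axis yaw (mod pi), after/before: shift in current axes"""
    o=readout.observe();Rm=R.from_rotvec(o["ee_rot"]).as_matrix()
    g=np.array(o["position"])+.047*Rm[:,2]
    y=np.arctan2(Rm[1,1],Rm[0,1]);t=0
    if closing is not None: t=-((closing-y+np.pi/2)%np.pi-np.pi/2)
    print("clock",round(o["clock"],1),"grasp pt",g.round(4),"closing yaw",round(y,3),"tilt",Rm[:,2].round(3),"shift",(Rm.T@(np.array(grasp)-g)).round(4),"turn",round(t,3),"j7",round(o["joints"][6],2),"grip",round(o["width"],3),round(o["gripper_force"],1))
E
python3 - <<'E'
from geo import *
p=cams.get_image("top");q=cams.get_image("scene")
t=lambda a:np.array(a)/2.7+[110,70]
s=lambda a:np.array(a)/2.6+[120,100]
F={"blue":([(539,70),(657,64),(680,316),(559,323)],[(587,250),(678,293),(556,434),(458,378)]),
"yellow":([(347,64),(465,57),(489,311),(367,320)],[(457,179),(537,215),(410,339),(326,291)]),
"block":([(319,418),(369,426),(361,475),(311,466)],[(230,291),(255,322),(219,334),(192,304)]),
"yoyo_top":([(660,472)],[(437,491)]),"stamp_knob":([(505,456)],[(318,363)]),"top_tip":([(191,480)],[(112,244)]),
"easel":([(275,160)],[(353,183)]),"bell":([(224,247)],[(276,170)]),"tower":([(58,196)],[(211,64)])}
for k,(a,b) in F.items():
    X=tri(p,t(a),q,s(b));print(k,X.round(4).tolist())
    if len(a)==4:
        print("  plane z",plane(p,t(a),.035 if k=="block" else .012).mean(0).round(4),plane(q,s(b),.035 if k=="block" else .012).mean(0).round(4))
        Y=plane(p,t(a),.035 if k=="block" else .012);print("  edges",[(np.arctan2(*(Y[i]-Y[j])[[1,0]]).round(3),np.linalg.norm(Y[i]-Y[j]).round(4)) for i,j in((0,3),(1,2),(0,1),(3,2))])
print("yoyo",plane(p,t([(660,472)]),.036));print("top body",plane(p,t([(199,482)]),.015))
E
```

```text
blue [[0.7171, -0.1313, 0.0075, 0.0036], [0.7183, -0.2172, 0.0106, 0.0001], [0.5299, -0.2253, 0.0085, 0.0003], [0.5277, -0.1392, 0.0052, 0.0028]]
  plane z [ 0.6218 -0.1769  0.012 ] [ 0.6202 -0.1806  0.012 ]
  edges [(np.float64(0.042), np.float64(0.1885)), (np.float64(0.041), np.float64(0.1884)), (np.float64(1.611), np.float64(0.0876)), (np.float64(1.613), np.float64(0.0874))]
yellow [[0.7229, 0.0109, 0.0087, 0.0033], [0.7257, -0.0756, 0.0111, 0.0015], [0.5363, -0.0878, 0.0058, 0.0003], [0.5326, -0.0008, 0.0049, 0.0038]]
  plane z [ 0.6276 -0.0374  0.012 ] [ 0.6265 -0.042   0.012 ]
  edges [(np.float64(0.061), np.float64(0.1906)), (np.float64(0.064), np.float64(0.1899)), (np.float64(1.62), np.float64(0.0871)), (np.float64(1.629), np.float64(0.0877))]
block [[0.4609, 0.0336, 0.0319, 0.0036], [0.4547, -0.0005, 0.0252, 0.0025], [0.4218, 0.0048, 0.0327, 0.0048], [0.4278, 0.0393, 0.0374, 0.0032]]
  plane z [0.4398 0.0204 0.035 ] [0.4404 0.0157 0.035 ]
  edges [(np.float64(-0.176), np.float64(0.0332)), (np.float64(-0.178), np.float64(0.0339)), (np.float64(1.395), np.float64(0.0348)), (np.float64(1.376), np.float64(0.0348))]
yoyo_top [[0.4195, -0.2017, 0.0299, 0.0036]]
stamp_knob [[0.4305, -0.0899, 0.0615, 0.0005]]
top_tip [[0.4191, 0.1184, 0.0574, 0.002]]
easel [[0.6454, 0.0657, 0.0198, 0.0027]]
bell [[0.577, 0.0966, 0.0547, 0.0025]]
tower [[0.6005, 0.1967, 0.1081, 0.0016]]
yoyo [[ 0.41815029 -0.19889949  0.036     ]]
top body [[0.41736583 0.11955735 0.015     ]]
```

```bash
python3 -c "
from geo import *
go([.417,-.201,.15],0.0)"
```

```text
clock 1.0 grasp pt [ 0.2461 -0.5745  0.2452] closing yaw -1.166 tilt [-0. -0. -1.] shift [ 0.3042 -0.2761  0.0952] turn -1.166 j7 -0.08 grip 1.003 0.0
```

Careful with the scale: shifts go in shares of 50 mm and turns go in shares of 4 rad. That gives: 0.0304 m is 0.608, -0.0276 m is -0.552.

```bash
python3 -m creep '[{"sx":0.608, "sy":-0.552, "finger_gap":1}, {"sx":0.608, "sy":-0.552, "finger_gap":1}, {"sx":0.608, "sy":-0.552, "finger_gap":1}, {"sx":0.608, "sy":-0.552, "finger_gap":1}, {"sx":0.608, "sy":-0.552, "finger_gap":1}, {"sx":0.608, "sy":-0.552, "finger_gap":1}, {"sx":0.608, "sy":-0.552, "finger_gap":1}, {"sx":0.608, "sy":-0.552, "finger_gap":1}, {"sx":0.608, "sy":-0.552, "finger_gap":1}, {"sx":0.608, "sy":-0.552, "finger_gap":1}]' | tail -3
python3 -m creep '[{"sz":0.2, "twist":-0.0325, "finger_gap":1}, {"sz":0.2, "twist":-0.0325, "finger_gap":1}, {"sz":0.2, "twist":-0.0325, "finger_gap":1}, {"sz":0.2, "twist":-0.0325, "finger_gap":1}, {"sz":0.2, "twist":-0.0325, "finger_gap":1}, {"sz":0.2, "twist":-0.0325, "finger_gap":1}, {"sz":0.2, "twist":-0.0325, "finger_gap":1}, {"sz":0.2, "twist":-0.0325, "finger_gap":1}, {"sz":0.2, "twist":-0.0315, "finger_gap":1}, {"finger_gap":1}]' | tail -3
python3 - <<'E'
from geo import *
import cv2
go([.417,-.201,.027],0.0)
o=readout.observe();p=cams.get_image("wrist");cv2.imwrite("pics/w1.png",p["image"])
T=np.eye(4);T[:3,:3]=R.from_rotvec(o["ee_rot"]).as_matrix();T[:3,3]=o["position"]
p["cam_to_world"]=T@np.array(p["mount"]);print(np.round(p["mount"],3).tolist())
C=p["cam_to_world"]
def pr(X):
    c=np.linalg.inv(C)@np.r_[X,1];return (c[:2]/c[2]*p["fx"]+[p["cx"],p["cy"]]).round(1)
print(pr([.417,-.201,.036]),pr([.417+.028,-.201,.036]))
im=p["image"].astype(int);m=((im[...,2]>150)&(im[...,1]<70)&(im[...,0]<80)).astype(np.uint8)
n,l,st,ce=cv2.connectedComponentsWithStats(m);i=1+st[1:,4].argmax();print(st[i],ce[i],plane(p,ce[i],.036))
E
```

```text
force: [0.5, -0.6, 0.4]
width: 1.0
gripper_force: 0.0
force: [-0.7, 0.4, -0.8]
width: 0.999
gripper_force: 0.0
clock 3.0 grasp pt [ 0.4162 -0.201   0.1543] closing yaw 0.002 tilt [-0.002  0.001 -1.   ] shift [-1.000e-04  1.000e-03  1.273e-01] turn 0.002 j7 0.17 grip 0.999 0.0
[[0.0, -0.965, -0.261, 0.07], [1.0, 0.0, -0.0, 0.0], [0.0, -0.261, 0.965, -0.093], [0.0, 0.0, 0.0, 1.0]]
[254.4 188.9] [284.8 189. ]
[ 229  156   60   61 2902] [258.6233632  186.46726396] [[ 0.42085274 -0.19863922  0.036     ]]
```

View pics/w1.png

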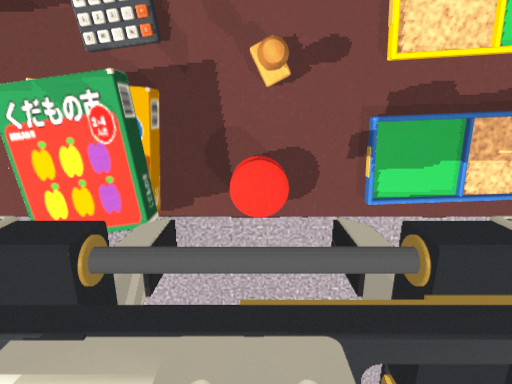

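The wrist view shows the yo-yo at (259,187) between the open fingers, with a boxed puzzle to its left whose right edge is near column 160. I check that box's height before descending.

```bash
cat >> geo.py <<'E'
def wrist(name=None):
    o=readout.observe();p=cams.get_image("wrist")
    T=np.eye(4);T[:3,:3]=R.from_rotvec(o["ee_rot"]).as_matrix();T[:3,3]=o["position"]
    p["cam_to_world"]=T@np.array(p["mount"])
    if name:
        import cv2;cv2.imwrite(f"pics/{name}.png",p["image"])
    return p
E
python3 - <<'E'
from geo import *
p=wrist();q=cams.get_image("scene");t=cams.get_image("top")
s=lambda a:np.array(a)/2.6+[120,100]
print("box",tri(p,[(128,70),(141,222)],q,s([(200,479),(370,580)])).round(3))
print("yoyo",tri(p,[(259,187)],q,s([(437,491)])).round(4),tri(p,[(259,187)],t,[np.array([660,472])/2.7+[110,70]]).round(4))
print("stamp",tri(p,[(273,50)],q,s([(318,363)])).round(4),"knob")
print("blue tray corners near-left/right",plane(p,[(371,117),(367,205)],.012).round(4))
print("divider ends, yaw",plane(p,[(467,114),(461,197)],.010).round(4))
E
```

```text
box [[ 0.317 -0.098  0.05   0.004]
 [ 0.323 -0.225  0.065  0.007]]
yoyo [[ 0.422  -0.2018  0.0279  0.0006]] [[ 0.4189 -0.1818  0.1051  0.0033]]
stamp [[ 0.4318 -0.0883  0.0596  0.0011]] knob
blue tray corners near-left/right [[ 0.528  -0.1375  0.012 ]
 [ 0.5329 -0.2251  0.012 ]]
divider ends, yaw [[ 0.6197 -0.135   0.01  ]
 [ 0.6291 -0.2174  0.01  ]]
```

Converted, 0.025 m is 0.5, 0.02 m is 0.4.

```bash
python3 -m creep '[{"sx":0.03, "sy":0.076, "sz":0.4, "finger_gap":1}, {"sz":0.5, "finger_gap":1}, {"sz":0.5, "finger_gap":1}, {"sz":0.5, "finger_gap":1}, {"sz":0.5, "finger_gap":1}, {"finger_gap":1}, {"finger_gap":1}]' 20| tail -5
python3 -m creep '[{"finger_gap":0}, {"finger_gap":0}, {"finger_gap":0}, {"finger_gap":0}, {"finger_gap":0}, {"finger_gap":0}, {"finger_gap":0}, {"finger_gap":0}]' 20| tail -5
python3 -m creep '[{"sz":-0.2, "finger_gap":0}, {"sz":-0.4, "finger_gap":0}, {"sz":-0.4, "finger_gap":0}, {"sz":-0.4, "finger_gap":0}, {"sz":-0.4, "finger_gap":0}, {"finger_gap":0}]' | tail -5
python3 - <<'E'
from geo import *
go([.623+.046,-.178+.002,.034+.09],.045)
wrist("w2")
E
```

```text
position: [0.4209, -0.1996, 0.0828]
ee_rot: [-2.222, -2.22, 0.0]
force: [0.2, -0.4, 0.5]
width: 1.001
gripper_force: 0.0
position: [0.4207, -0.1997, 0.0824]
ee_rot: [2.222, 2.221, -0.0]
force: [-0.9, 0.6, 6.6]
width: 0.569
gripper_force: 20.0
position: [0.4219, -0.1999, 0.1748]
ee_rot: [2.219, 2.219, 0.003]
force: [-0.5, -0.1, -0.3]
width: 0.567
gripper_force: 20.0
clock 5.3 grasp pt [ 0.4221 -0.2     0.1278] closing yaw -0.0 tilt [ 0.004 -0.002 -1.   ] shift [0.024  0.2469 0.0048] turn -0.045 j7 0.14 grip 0.567 20.0
```

View pics/w2.png

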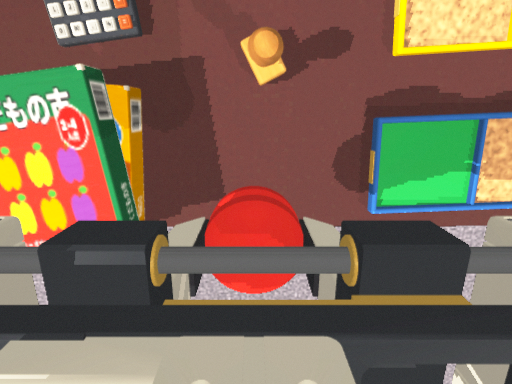

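The wrist view shows the yo-yo held, its top face centred near (254,243), with a gripper force of 20 N. I check its offset from the grasp point, and re-measure the trays.

```bash
python3 - <<'E'
from geo import *
p=wrist();print(plane(p,[(206,243),(302,243),(254,196),(254,293)],.128).round(4))
print("blue corners",plane(p,[(377,117),(373,212)],.012).round(4),"yellow near right",plane(p,[(397,53)],.012).round(4))
E
```

```text
[[ 0.397  -0.1969  0.128 ]
 [ 0.447  -0.1969  0.128 ]
 [ 0.422  -0.1714  0.128 ]
 [ 0.422  -0.2268  0.128 ]]
blue corners [[ 0.5271 -0.1356  0.012 ]
 [ 0.533  -0.2214  0.012 ]] yellow near right [[ 0.5377 -0.0855  0.012 ]]
```

Converted, 0.031 m is 0.62, 0.0031 m is 0.062, -0.045 rad / 4 = -0.0113.

```bash
python3 -m creep '[{"sx":0.04, "sy":0.4, "finger_gap":0}, {"sx":0.062, "sy":0.62, "finger_gap":0}, {"sx":0.062, "sy":0.62, "finger_gap":0}, {"sx":0.062, "sy":0.62, "finger_gap":0}, {"sx":0.062, "sy":0.62, "finger_gap":0}, {"sx":0.062, "sy":0.62, "finger_gap":0}, {"sx":0.062, "sy":0.62, "finger_gap":0}, {"sx":0.062, "sy":0.62, "finger_gap":0}, {"sx":0.026, "sy":0.198, "twist":-0.0113, "finger_gap":0}, {"finger_gap":0}]'| tail -5
python3 - <<'E'
from geo import *
go([.669,-.175,.041],.045)
wrist("w3")
E
```

```text
position: [0.6682, -0.1735, 0.1702]
ee_rot: [-2.167, -2.272, 0.001]
force: [-0.4, 0.3, -0.7]
width: 0.569
gripper_force: 20.0
clock 6.4 grasp pt [ 0.6682 -0.1735  0.1232] closing yaw 0.047 tilt [-0.002  0.001 -1.   ] shift [-0.0017  0.0009  0.0822] turn 0.002 j7 0.03 grip 0.569 20.0
```

View pics/w3.png

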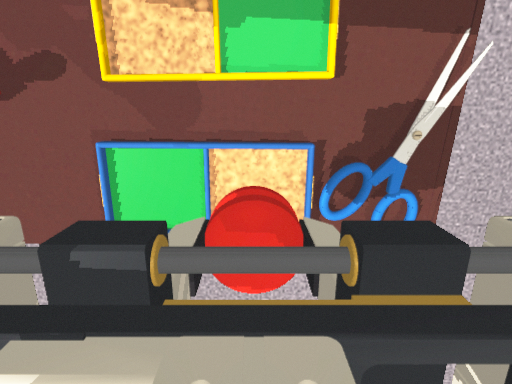

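The wrist view shows the yo-yo over the cork bay. The blue rim's left edge runs (97,144) to (313,144), and the yellow tray's right edge runs (103,80) to (335,77).

```bash
python3 - <<'E'
from geo import *
p=wrist()
for n,a in(("blue",[(97,143),(313,143)]),("yel",[(103,80),(335,77)])):
    X=plane(p,a,.012);d=X[1]-X[0];y=np.arctan2(d[1],d[0]);nrm=np.array([-np.sin(y),np.cos(y),0]);c=X.mean(0)+(-.044 if n=="blue" else .044)*nrm
    print(n,X.round(4).tolist(),"len",np.linalg.norm(d).round(4),"yaw",y.round(3),"centre",c.round(4))
E
```

```text
blue [[0.5301, -0.1375, 0.012], [0.7161, -0.129, 0.012]] len 0.1862 yaw 0.046 centre [ 0.6251 -0.1772  0.012 ]
yel [[0.5399, -0.0859, 0.012], [0.7287, -0.0751, 0.012]] len 0.1891 yaw 0.057 centre [ 0.6318 -0.0366  0.012 ]
```

Converted, 0.025 m is 0.5, 0.0023 m is 0.046.

```bash
python3 -m creep '[{"sx":-0.03, "sy":0.046, "sz":0.4, "finger_gap":0}, {"sz":0.5, "finger_gap":0}, {"sz":0.4, "finger_gap":0}, {"sz":0.2, "finger_gap":0}, {"sz":0.09, "finger_gap":0}, {"sz":0.06, "finger_gap":0}, {"finger_gap":0}, {"finger_gap":0}]'| tail -5
python3 -m creep '[{"finger_gap":0.63}, {"finger_gap":0.72}, {"finger_gap":0.72}, {"finger_gap":0.72}, {"sz":-0.4, "finger_gap":0.72}, {"sz":-0.6, "finger_gap":0.72}, {"sz":-0.8, "finger_gap":0.72}, {"sz":-0.6, "finger_gap":0.72}, {"finger_gap":0.5}, {"finger_gap":0.5}]'| tail -5
python3 - <<'E'
from geo import *
go([.431,-.089,.16],0)
E
```

```text
position: [0.6704, -0.1761, 0.0907]
ee_rot: [2.17, 2.27, 0.001]
force: [-0.1, 0.9, -0.9]
width: 0.563
gripper_force: 20.0
position: [0.6702, -0.1761, 0.2104]
ee_rot: [2.17, 2.27, 0.001]
force: [0.3, 1.0, -0.4]
width: 0.595
gripper_force: 0.0
clock 8.3 grasp pt [ 0.6703 -0.1761  0.1634] closing yaw 0.045 tilt [ 0.001 -0.    -1.   ] shift [ 0.0977 -0.2351  0.003 ] turn 0.045 j7 0.04 grip 0.595 0.0
```

Converted, -0.0392 m is -0.784, 0.0163 m is 0.326, 0.045 rad / 4 = 0.0113.

```bash
python3 -m creep '[{"sx":0.2, "sy":-0.48, "finger_gap":0.5}, {"sx":0.326, "sy":-0.784, "finger_gap":0.5}, {"sx":0.326, "sy":-0.784, "finger_gap":0.5}, {"sx":0.326, "sy":-0.784, "finger_gap":0.5}, {"sx":0.326, "sy":-0.784, "finger_gap":0.5}, {"sx":0.326, "sy":-0.784, "finger_gap":0.5}, {"sx":0.124, "sy":-0.302, "twist":0.0113, "finger_gap":0.5}, {"finger_gap":0.5}, {"finger_gap":0.5}]'| tail -5
python3 - <<'E'
from geo import *
go([.431,-.089,.051],0)
wrist("w4")
E
```

```text
position: [0.4309, -0.0892, 0.2093]
ee_rot: [-2.221, -2.222, 0.0]
force: [0.9, -1.0, 0.8]
width: 0.501
gripper_force: 0.0
clock 9.2 grasp pt [ 0.4309 -0.0892  0.1623] closing yaw 0.001 tilt [-0. -0. -1.] shift [3.000e-04 1.000e-04 1.113e-01] turn 0.001 j7 -0.08 grip 0.501 0.0
```

View pics/w4.png

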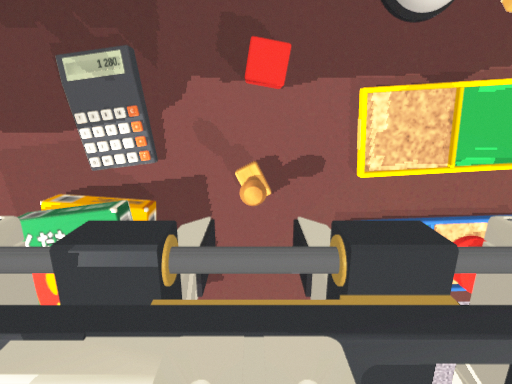

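The wrist view shows the stamp's knob at (253,191), on the centreline between the fingers. The red block's top face is around (268,60), and the yellow tray's near corners are at (362,89) and (361,176).

```bash
python3 - <<'E'
from geo import *
p=wrist();t=cams.get_image("top");s=cams.get_image("scene")
print("knob",plane(p,[(253,191)],.055).round(4),tri(p,[(253,191)],s,np.array([[318,366]])/2.6+[120,100]).round(4))
print("yel near",plane(p,[(362,89),(361,176)],.012).round(4))
print("block",plane(p,[(252,37),(291,42),(285,81),(247,76)],.035).round(4))
E
```

```text
knob [[ 0.4313 -0.0884  0.055 ]] [[ 0.4317 -0.0883  0.0564  0.0011]]
yel near [[ 5.345e-01  2.000e-04  1.200e-02]
 [ 5.418e-01 -8.420e-02  1.200e-02]]
block [[0.4303 0.0398 0.035 ]
 [0.4631 0.036  0.035 ]
 [0.459  0.0052 0.035 ]
 [0.426  0.0092 0.035 ]]
```

Converted, 0.03 m is 0.6, 0.02 m is 0.4.

```bash
python3 -m creep '[{"sx":0.016, "sy":0.012, "sz":0.4, "finger_gap":0.5}, {"sz":0.6, "finger_gap":0.5}, {"sz":0.6, "finger_gap":0.5}, {"sz":0.4, "finger_gap":0.5}, {"sz":0.24, "finger_gap":0.5}, {"finger_gap":0.5}, {"finger_gap":0.5}]' 15| tail -5
python3 -m creep '[{"finger_gap":0}, {"finger_gap":0}, {"finger_gap":0}, {"finger_gap":0}, {"finger_gap":0}, {"finger_gap":0}]' 15| tail -5
python3 -m creep '[{"sz":-0.2, "finger_gap":0}, {"sz":-0.4, "finger_gap":0}, {"sz":-0.6, "finger_gap":0}, {"sz":-0.6, "finger_gap":0}, {"sz":-0.2, "finger_gap":0}, {"finger_gap":0}]' | tail -5
python3 - <<'E'
from geo import *
go([.5785,-.179,.15],.045)
E
```

```text
position: [0.4317, -0.0881, 0.0977]
ee_rot: [-2.221, -2.221, 0.0]
force: [-0.0, 0.0, 0.4]
width: 0.498
gripper_force: 0.0
position: [0.4315, -0.0882, 0.098]
ee_rot: [2.221, 2.221, 0.0]
force: [-0.9, 0.8, 5.8]
width: 0.243
gripper_force: 15.0
position: [0.432, -0.0884, 0.1992]
ee_rot: [2.22, 2.219, 0.003]
force: [-0.5, -0.6, -0.7]
width: 0.245
gripper_force: 15.0
clock 11.3 grasp pt [ 0.4322 -0.0884  0.1522] closing yaw -0.0 tilt [ 0.003 -0.001 -1.   ] shift [-0.0905  0.1463  0.0027] turn -0.045 j7 -0.1 grip 0.245 15.0
```

Converted, 0.0325 m is 0.65, 0.0205 m is 0.41, -0.045 rad / 4 = -0.0113.

```bash
python3 -m creep '[{"sx":-0.21, "sy":0.326, "finger_gap":0}, {"sx":-0.4, "sy":0.65, "finger_gap":0}, {"sx":-0.4, "sy":0.65, "finger_gap":0}, {"sx":-0.4, "sy":0.65, "finger_gap":0}, {"sx":-0.25, "sy":0.41, "finger_gap":0}, {"sx":-0.15, "sy":0.24, "twist":-0.0113, "finger_gap":0}, {"finger_gap":0}, {"finger_gap":0}]'| tail -5
python3 - <<'E'
from geo import *
go([.5785,-.179,.0555],.045)
wrist("w5")
E
```

```text
position: [0.5766, -0.1782, 0.1961]
ee_rot: [-2.17, -2.268, 0.002]
force: [0.5, 0.2, -0.5]
width: 0.24
gripper_force: 15.0
clock 12.1 grasp pt [ 0.5765 -0.1782  0.1491] closing yaw 0.044 tilt [-0.003  0.001 -1.   ] shift [-0.001   0.0022  0.0936] turn -0.001 j7 0.05 grip 0.24 15.0
```

View pics/w5.png

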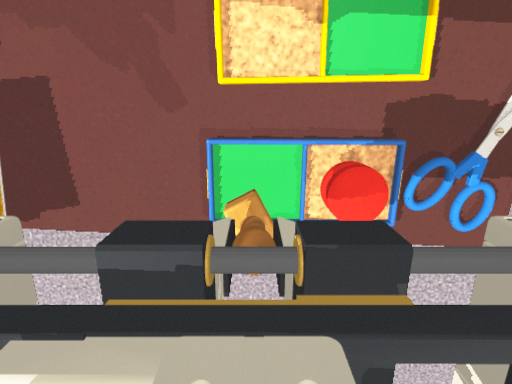

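The yo-yo lies flat in the cork bay at about (354,192), and the stamp hangs upright over the green bay. Lower and release.

Converted, 0.03 m is 0.6, 0.025 m is 0.5.

```bash
python3 -m creep '[{"sx":-0.02, "sy":0.044, "sz":0.4, "finger_gap":0}, {"sz":0.6, "finger_gap":0}, {"sz":0.5, "finger_gap":0}, {"sz":0.2, "finger_gap":0}, {"sz":0.1, "finger_gap":0}, {"sz":0.04, "finger_gap":0}, {"finger_gap":0}, {"finger_gap":0}, {"finger_gap":0}]'| tail -5
```

```text
position: [0.5803, -0.1797, 0.1066]
ee_rot: [2.17, 2.27, 0.001]
force: [-0.1, -0.8, -0.3]
width: 0.24
gripper_force: 15.0
```

Converted, 0.002 m is 0.04, -0.001 m is -0.02.

```bash
python3 -m creep '[{"sy":-0.02, "sz":0.04, "finger_gap":0}, {"sz":0.04, "finger_gap":0}, {"finger_gap":0}, {"finger_gap":0}]'| tail -5
python3 -m creep '[{"finger_gap":0.3}, {"finger_gap":0.5}, {"finger_gap":0.5}, {"finger_gap":0.5}, {"sz":-0.4, "finger_gap":0.5}, {"sz":-0.6, "finger_gap":0.5}, {"sz":-0.8, "finger_gap":0.5}, {"sz":-0.2, "finger_gap":0.6}, {"finger_gap":0.6}]'| tail -5
python3 - <<'E'
from geo import *
go([.4440,.022,.15],-.15)
E
```

```text
position: [0.5789, -0.1797, 0.1021]
ee_rot: [2.171, 2.27, -0.0]
force: [-0.1, 0.2, 6.4]
width: 0.245
gripper_force: 15.0
position: [0.5799, -0.1798, 0.2036]
ee_rot: [2.169, 2.268, 0.003]
force: [-0.5, 0.7, -0.7]
width: 0.589
gripper_force: 0.0
clock 14.3 grasp pt [ 0.58   -0.1799  0.1566] closing yaw 0.045 tilt [ 0.004 -0.001 -1.   ] shift [ 0.2078 -0.1269  0.0059] turn 0.195 j7 0.06 grip 0.589 0.0
```

Converted, 0.038 m is 0.76, -0.0232 m is -0.464, 0.1 rad / 4 = 0.025.

```bash
python3 -m creep '[{"sx":0.4, "sy":-0.244, "finger_gap":0.6}, {"sx":0.76, "sy":-0.464, "finger_gap":0.6}, {"sx":0.76, "sy":-0.464, "finger_gap":0.6}, {"sx":0.76, "sy":-0.464, "finger_gap":0.6}, {"sx":0.76, "sy":-0.464, "finger_gap":0.6}, {"sx":0.4, "sy":-0.244, "finger_gap":0.6}, {"sx":0.316, "sy":-0.194, "twist":0.025, "finger_gap":0.6}, {"twist":0.0238, "finger_gap":0.6}, {"finger_gap":0.6}, {"finger_gap":0.6}]'| tail -5
python3 - <<'E'
from geo import *
import cv2
go([.4440,.022,.035],-.15)
p=wrist("w6");im=p["image"].astype(int)
m=((im[...,2]>130)&(im[...,1]<60)&(im[...,0]<60)).astype(np.uint8)
n,l,st,ce=cv2.connectedComponentsWithStats(m);i=1+st[1:,4].argmax();print(st[i],ce[i])
E
```

```text
position: [0.4424, 0.0219, 0.2009]
ee_rot: [-2.378, -2.051, 0.002]
force: [0.2, -0.1, 0.2]
width: 0.601
gripper_force: 0.0
clock 15.3 grasp pt [0.4423 0.0219 0.1539] closing yaw -0.147 tilt [-0.001 -0.    -1.   ] shift [0.0004 0.0018 0.1189] turn 0.003 j7 -0.49 grip 0.601 0.0
[ 235  164   39   34 1041] [253.34101825 179.43804035]
```

View pics/w6.png

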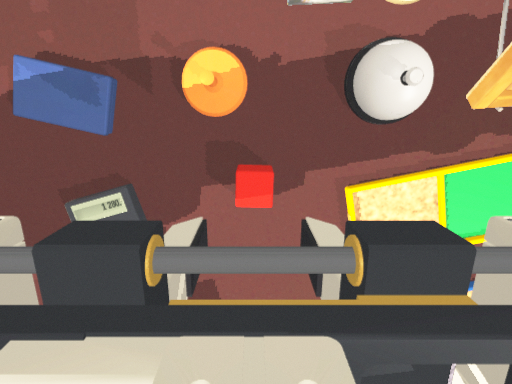

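The block is aligned squarely with the fingers at (255,187), its top face around (255,193). The top is at (214,81), its stem towards (203,77). The bell is at (390,80).

```bash
python3 - <<'E'
from geo import *
p=wrist();s=cams.get_image("scene")
print("block top face",plane(p,[(236,180),(273,180),(273,207),(236,207)],.035).round(4),plane(p,[(255,193)],.035).round(4))
print("block floor far edge",plane(p,[(254,165)],0).round(4))
print("top tip",tri(p,[(202,76)],s,np.array([[112,244]])/2.6+[120,100]).round(4))
print("top body rim",plane(p,[(182,82),(247,82),(214,47),(214,116)],.015).round(4))
E
```

```text
block top face [[0.4279 0.0323 0.035 ]
 [0.4615 0.0273 0.035 ]
 [0.4581 0.0014 0.035 ]
 [0.4237 0.0065 0.035 ]] [[0.4434 0.0174 0.035 ]]
block floor far edge [[0.4454 0.0373 0.    ]]
top tip [[0.4192 0.1204 0.0566 0.0042]]
top body rim [[0.3924 0.125  0.015 ]
 [0.4507 0.1163 0.015 ]
 [0.4264 0.1492 0.015 ]
 [0.4157 0.0913 0.015 ]]
```

Converted, 0.03 m is 0.6, 0.02 m is 0.4.

```bash
python3 -m creep '[{"sx":-0.03, "sy":0.024, "sz":0.4, "finger_gap":0.6}, {"sz":0.6, "finger_gap":0.6}, {"sz":0.6, "finger_gap":0.6}, {"sz":0.5, "finger_gap":0.6}, {"sz":0.32, "finger_gap":0.6}, {"finger_gap":0.6}, {"finger_gap":0.6}]' 15| tail -5
python3 -m creep '[{"finger_gap":0}, {"finger_gap":0}, {"finger_gap":0}, {"finger_gap":0}, {"finger_gap":0}, {"finger_gap":0}]' 15| tail -5
python3 -m creep '[{"sz":-0.2, "finger_gap":0}, {"sz":-0.6, "finger_gap":0}, {"sz":-0.6, "finger_gap":0}, {"sz":-0.6, "finger_gap":0}, {"sz":-0.4, "finger_gap":0}, {"finger_gap":0}]' | tail -5
python3 - <<'E'
from geo import *
go([.6305+.046,-.0385+.003,.15],.06)
E
```

```text
position: [0.4438, 0.0205, 0.0808]
ee_rot: [-2.381, -2.049, 0.001]
force: [0.3, 0.6, 0.0]
width: 0.599
gripper_force: 0.0
position: [0.4441, 0.0205, 0.0814]
ee_rot: [2.381, 2.048, 0.001]
force: [-2.0, -0.4, 7.3]
width: 0.379
gripper_force: 15.0
position: [0.445, 0.0209, 0.2038]
ee_rot: [2.379, 2.046, 0.007]
force: [0.6, -0.7, -1.0]
width: 0.377
gripper_force: 15.0
clock 17.4 grasp pt [0.4453 0.0209 0.1568] closing yaw -0.15 tilt [ 0.005  0.    -1.   ] shift [-0.0212  0.237   0.008 ] turn -0.21 j7 -0.5 grip 0.377 15.0
```

Converted, 0.035 m is 0.7, 0.02 m is 0.4, -0.07 rad / 4 = -0.0175.

```bash
python3 -m creep '[{"sx":-0.036, "sy":0.4, "finger_gap":0}, {"sx":-0.062, "sy":0.7, "finger_gap":0}, {"sx":-0.062, "sy":0.7, "finger_gap":0}, {"sx":-0.062, "sy":0.7, "finger_gap":0}, {"sx":-0.062, "sy":0.7, "finger_gap":0}, {"sx":-0.062, "sy":0.7, "finger_gap":0}, {"sx":-0.062, "sy":0.7, "twist":-0.0175, "finger_gap":0}, {"sy":0.14, "twist":-0.0175, "finger_gap":0}, {"twist":-0.0175, "finger_gap":0}, {"finger_gap":0}]'| tail -5
python3 - <<'E'
from geo import *
go([.6765,-.0355,.039],.06)
wrist("w7")
E
```

```text
position: [0.6747, -0.0346, 0.1994]
ee_rot: [-2.152, -2.287, 0.002]
force: [0.2, -0.1, -0.7]
width: 0.379
gripper_force: 15.0
clock 18.4 grasp pt [ 0.6746 -0.0346  0.1524] closing yaw 0.061 tilt [-0.002  0.    -1.   ] shift [-0.001   0.0021  0.1134] turn 0.001 j7 -0.19 grip 0.379 15.0
```

View pics/w7.png

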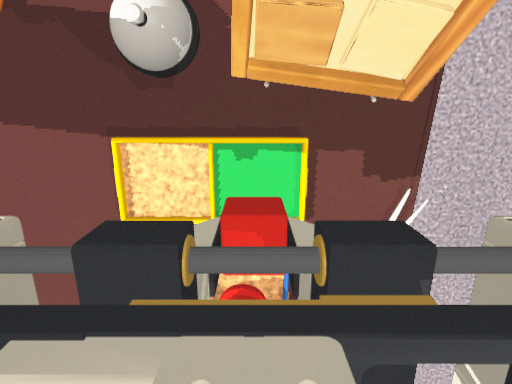

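The wrist view shows the block over the green bay and the yellow rim's left edge running (113,139) to (307,139). The easel stands clear to the left.

```bash
python3 - <<'E'
from geo import *
p=wrist();X=plane(p,[(113,139),(307,138)],.012);d=X[1]-X[0];y=np.arctan2(d[1],d[0])
print(X.round(4).tolist(),np.linalg.norm(d),y,X.mean(0)-.044*np.array([-np.sin(y),np.cos(y),0]))
print("near right",plane(p,[(122,221)],.012))
E
```

```text
[[0.5373, 0.0009, 0.012], [0.7228, 0.0128, 0.012]] 0.18592538154688895 0.06428461099371627 [ 0.63284847 -0.03704452  0.012     ]
near right [[ 0.54090238 -0.08297509  0.012     ]]
```

Converted, 0.03 m is 0.6, 0.02 m is 0.4.

```bash
python3 -m creep '[{"sx":-0.01, "sy":0.03, "sz":0.4, "finger_gap":0}, {"sz":0.6, "finger_gap":0}, {"sz":0.6, "finger_gap":0}, {"sz":0.4, "finger_gap":0}, {"sz":0.2, "finger_gap":0}, {"sz":0.04, "finger_gap":0}, {"sz":0.04, "finger_gap":0}, {"sz":0.02, "finger_gap":0}, {"finger_gap":0}, {"finger_gap":0}]'| tail -5
```

```text
position: [0.6769, -0.035, 0.0865]
ee_rot: [2.153, 2.286, 0.001]
force: [-0.4, 0.1, -0.4]
width: 0.379
gripper_force: 15.0
```

Converted, 0.001 m is 0.02, 0.0005 m is 0.01.

```bash
python3 -m creep '[{"sz":0.02, "finger_gap":0}, {"sz":0.01, "finger_gap":0}, {"finger_gap":0}, {"finger_gap":0}]'| tail -5
python3 -m creep '[{"finger_gap":0.42}, {"finger_gap":0.5}, {"finger_gap":0.5}, {"finger_gap":0.5}, {"sz":-0.4, "finger_gap":0.5}, {"sz":-0.6, "finger_gap":0.5}, {"sz":-0.8, "finger_gap":0.5}, {"sz":-0.6, "finger_gap":0.4}, {"finger_gap":0.4}, {"finger_gap":0.4}]'| tail -5
python3 - <<'E'
from geo import *
go([.4195,.1205,.15],0)
E
```

```text
position: [0.6769, -0.0349, 0.0855]
ee_rot: [2.153, 2.286, 0.001]
force: [-2.8, -1.4, 8.8]
width: 0.381
gripper_force: 15.0
position: [0.6768, -0.035, 0.2047]
ee_rot: [2.153, 2.286, 0.001]
force: [0.2, 0.1, -0.6]
width: 0.401
gripper_force: 0.0
clock 20.9 grasp pt [ 0.6768 -0.035   0.1577] closing yaw 0.06 tilt [ 0.001 -0.    -1.   ] shift [ 0.1706 -0.2476  0.0074] turn 0.06 j7 -0.19 grip 0.401 0.0
```

Converted, -0.033 m is -0.66, -0.0328 m is -0.656, 0.06 rad / 4 = 0.015.

```bash
python3 -m creep '[{"sx":0.232, "sy":-0.336, "finger_gap":0.4}, {"sx":0.454, "sy":-0.66, "finger_gap":0.4}, {"sx":0.454, "sy":-0.66, "finger_gap":0.4}, {"sx":0.454, "sy":-0.66, "finger_gap":0.4}, {"sx":0.454, "sy":-0.66, "finger_gap":0.4}, {"sx":0.454, "sy":-0.66, "finger_gap":0.4}, {"sx":0.454, "sy":-0.66, "finger_gap":0.4}, {"sx":0.456, "sy":-0.656, "twist":0.015, "finger_gap":0.4}, {"finger_gap":0.4}, {"finger_gap":0.4}]'| tail -5
python3 - <<'E'
from geo import *
go([.4195,.1205,.046],0)
wrist("w8")
E
```

```text
position: [0.4184, 0.1205, 0.2035]
ee_rot: [-2.219, -2.223, 0.002]
force: [0.7, -0.7, 0.3]
width: 0.396
gripper_force: 0.0
clock 21.9 grasp pt [0.4183 0.1205 0.1565] closing yaw 0.002 tilt [-0.001 -0.001 -1.   ] shift [1.000e-04 1.400e-03 1.105e-01] turn 0.002 j7 -0.6 grip 0.396 0.0
```

View pics/w8.png

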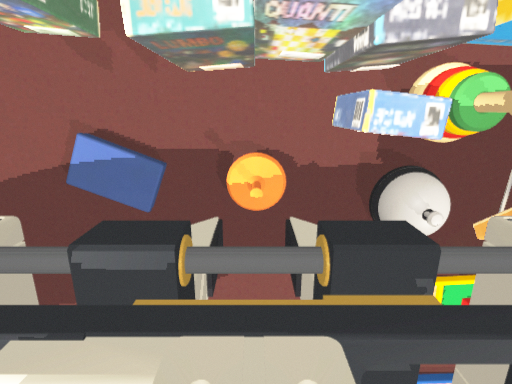

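The top is at (257,182), its stem tip near (257,193), nearly centred between the fingers.

Converted, 0.03 m is 0.6, 0.02 m is 0.4.

```bash
python3 - <<'E'
from geo import *
p=wrist();print(plane(p,[(257,193)],.057).round(4), plane(p,[(227,183),(287,183),(257,153),(257,211)],.014).round(4))
E
python3 -m creep '[{"sx":0.004, "sy":0.04, "sz":0.4, "finger_gap":0.4}, {"sz":0.6, "finger_gap":0.4}, {"sz":0.6, "finger_gap":0.4}, {"sz":0.4, "finger_gap":0.4}, {"sz":0.17, "finger_gap":0.4}, {"finger_gap":0.4}, {"finger_gap":0.4}]' 12| tail -5
```

```text
[[0.4224 0.1213 0.057 ]] [[0.3927 0.1195 0.014 ]
 [0.4529 0.1195 0.014 ]
 [0.4227 0.1497 0.014 ]
 [0.4229 0.0898 0.014 ]]
position: [0.4218, 0.1207, 0.0961]
ee_rot: [2.222, 2.221, 0.001]
force: [0.1, 0.4, -0.3]
width: 0.396
gripper_force: 0.0
```

Converted, -0.03 m is -0.6, -0.01 m is -0.2.

```bash
python3 -m creep '[{"finger_gap":0}, {"finger_gap":0}, {"finger_gap":0}, {"finger_gap":0}, {"finger_gap":0}, {"finger_gap":0}, {"finger_gap":0}]' 12| tail -5
python3 -m creep '[{"sz":-0.2, "finger_gap":0}, {"sz":-0.6, "finger_gap":0}, {"sz":-0.6, "finger_gap":0}, {"sz":-0.6, "finger_gap":0}, {"sz":-0.2, "finger_gap":0}, {"finger_gap":0}]' | tail -5
python3 - <<'E'
from geo import *
go([.585,-.041,.15],.06)
E
```

```text
position: [0.4214, 0.1208, 0.0959]
ee_rot: [2.221, 2.221, 0.001]
force: [-0.6, -0.1, 4.1]
width: 0.101
gripper_force: 12.1
position: [0.4218, 0.1209, 0.2071]
ee_rot: [2.221, 2.22, 0.004]
force: [-0.4, 1.6, -0.5]
width: 0.102
gripper_force: 12.0
clock 24.0 grasp pt [0.4219 0.1209 0.1601] closing yaw -0.0 tilt [ 0.003  0.001 -1.   ] shift [-0.1619  0.1631  0.0105] turn -0.06 j7 -0.61 grip 0.102 12.0
```

Converted, -0.027 m is -0.54, -0.024 m is -0.48, -0.06 rad / 4 = -0.015.

```bash
python3 -m creep '[{"sx":-0.3, "sy":0.3, "finger_gap":0}, {"sx":-0.54, "sy":0.54, "finger_gap":0}, {"sx":-0.54, "sy":0.54, "finger_gap":0}, {"sx":-0.54, "sy":0.54, "finger_gap":0}, {"sx":-0.54, "sy":0.54, "finger_gap":0}, {"sx":-0.48, "sy":0.48, "finger_gap":0}, {"sx":-0.3, "sy":0.34, "twist":-0.015, "finger_gap":0}, {"finger_gap":0}, {"finger_gap":0}, {"finger_gap":0}]'| tail -5
python3 - <<'E'
from geo import *
go([.585,-.041,.053],.06)
wrist("w9")
E
```

```text
position: [0.5841, -0.0401, 0.2048]
ee_rot: [-2.152, -2.287, 0.002]
force: [0.1, 0.9, -0.0]
width: 0.105
gripper_force: 12.0
clock 25.0 grasp pt [ 0.584  -0.0401  0.1578] closing yaw 0.061 tilt [-0.002  0.    -1.   ] shift [-0.001   0.0011  0.1048] turn 0.001 j7 -0.19 grip 0.105 12.0
```

View pics/w9.png

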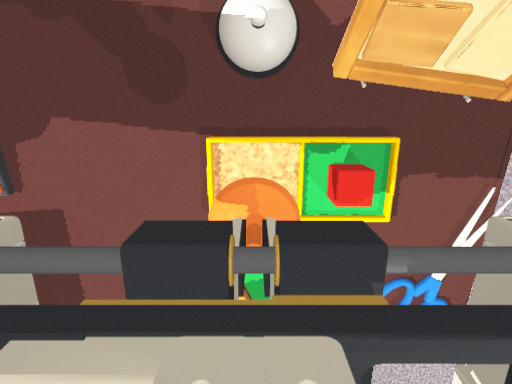

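The block sits mid-bay at (351,186), and the top hangs upright over the cork bay. Lower it until it touches.

Converted, 0.03 m is 0.6, 0.02 m is 0.4.

```bash
python3 -m creep '[{"sx":-0.02, "sy":0.022, "sz":0.4, "finger_gap":0}, {"sz":0.6, "finger_gap":0}, {"sz":0.6, "finger_gap":0}, {"sz":0.3, "finger_gap":0}, {"sz":0.12, "finger_gap":0}, {"sz":0.04, "finger_gap":0}, {"sz":0.02, "finger_gap":0}, {"finger_gap":0}, {"finger_gap":0}, {"finger_gap":0}]'| tail -5
```

```text
position: [0.5867, -0.0423, 0.1024]
ee_rot: [2.154, 2.286, 0.001]
force: [0.5, -0.6, -0.8]
width: 0.103
gripper_force: 12.0
```

Converted, -0.001 m is -0.02.

```bash
python3 -m creep '[{"sx":0.02, "sy":-0.02, "sz":0.02, "finger_gap":0}, {"sz":0.02, "finger_gap":0}, {"sz":0.02, "finger_gap":0}, {"finger_gap":0}, {"finger_gap":0}]'| tail -5
python3 -m creep '[{"finger_gap":0.15}, {"finger_gap":0.3}, {"finger_gap":0.3}, {"finger_gap":0.3}, {"sz":-0.4, "finger_gap":0.3}, {"sz":-0.6, "finger_gap":0.3}, {"sz":-0.8, "finger_gap":0.3}, {"sz":-0.8, "finger_gap":0.3}, {"sx":-0.4, "sy":-0.8, "finger_gap":0.3}, {"sx":-0.4, "sy":-0.8, "finger_gap":0.3}]'| tail -5
python3 -m creep '[{"sx":-0.4, "sy":-0.8, "finger_gap":0.3}, {"sx":-0.4, "sy":-0.8, "finger_gap":0.3}, {"sx":-0.4, "sy":-0.8, "finger_gap":0.3}, {"finger_gap":0.3}, {"finger_gap":0.3}, {"finger_gap":0.3}, {"finger_gap":0.3}]'| tail -5
python3 - <<'E'
from geo import *
import cv2
p=cams.get_image("top");s=cams.get_image("scene")
a=cv2.resize(p["image"][70:200,110:400],None,fx=2.7,fy=2.7,interpolation=2);b=cv2.resize(s["image"][130:270,120:410],None,fx=2.7,fy=2.7,interpolation=2)
c=np.vstack([a,b])[:600];print(c.shape);cv2.imwrite("pics/fin.png",c)
E
```

```text
position: [0.5855, -0.0411, 0.0998]
ee_rot: [2.153, 2.286, 0.0]
force: [-3.4, -0.4, 12.4]
width: 0.1
gripper_force: 12.5
position: [0.5081, -0.0858, 0.2298]
ee_rot: [2.15, 2.287, 0.003]
force: [0.1, -0.7, -0.8]
width: 0.301
gripper_force: 0.0
position: [0.3927, -0.1524, 0.2288]
ee_rot: [2.152, 2.289, 0.001]
force: [-0.8, -0.2, -0.0]
width: 0.297
gripper_force: 0.0
(600, 783, 3)
```

View pics/fin.png

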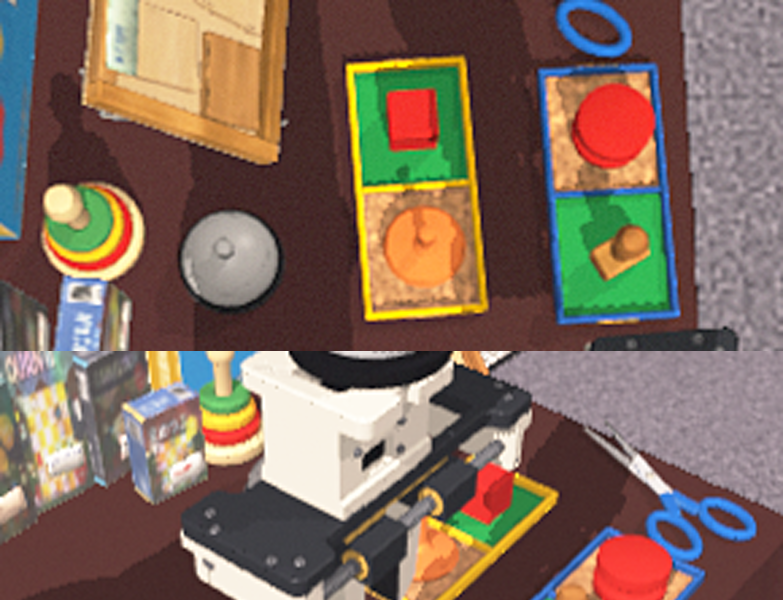

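All four items stand in their bays, and the bell and tower have not moved. I check the offsets numerically in the tray frame.

```bash
python3 - <<'E'
from geo import *
p=cams.get_image("top");t=lambda a:np.array([a])/2.7+[110,70]
tr={"b":(np.array([.6218,-.1769]),.042,),"y":(np.array([.6276,-.0374]),.062)}
for k,px,z,n,x in(("yoyo",(615,121),.04,"b",.046),("stamp",(630,240),.060,"b",-.046),("foot",(620,254),.024,"b",-.046),("block",(411,118),.039,"y",.046),("top",(424,246),.02,"y",-.046)):
    d=plane(p,t(px),z)[0,:2]-tr[n][0];c,s=np.cos(tr[n][1]),np.sin(tr[n][1]);print(k,(np.array([c*d[0]+s*d[1]-x,-s*d[0]+c*d[1]])*1000).round(1),"mm off")
E
```

```text
yoyo [-1.9 -2.7] mm off
stamp [-0.2 -1.2] mm off
foot [-2.8 -1.6] mm off
block [-3.1  1.8] mm off
top [ 0.  -0.9] mm off
```

```bash
python3 -c "
from cell import workorder
print(workorder.sign_off())"
```

```text
the job is handed in; nothing more can be done
None
```

Both kits are made up and handed in: all four pieces stand upright, released, and about 3 mm or less from their bay centres by my overhead-camera check. The bell and peg tower look unmoved in the final picture, and sign-off gave no verdict.

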